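# Seat a splined stub shaft in its slip sleeve

### The arm

A 6-joint arm with a two-finger parallel gripper is mounted at the origin on the work surface. World frame = base frame: x ahead of the robot, y to its left, z up, the work surface at z = 0. Lengths are in m, angles in rad, forces in N, time in s.
With the tool pointing down it reaches from about 0.375 to 0.9 m from the base axis. Payload 3.1 kg.
Tool frame: the origin (TCP) lies between the finger pads; the fingertips stand 17 mm ahead of it and the grasp point (between the pads) lies 2 mm behind it (robot.nose_length is the distance from the TCP to the fingertips, in m); z points along the fingers, y is the line along which they close (so a half turn about z gives the same grasp; the last joint's range is limited). The gripper opens to 87 mm and grips with 3 to 60 N. Pads are 19 mm wide; open, the fingers measure 117 mm over their backs; the gripper's body (75 mm by 190 mm) begins 51 mm behind the grasp point.
Start: joints at [1.127, 0.527, 1.433, -0, 1.181, -0.178], TCP at [0.164, 0.603, 0.24] pointing down, gripper open.
Joint ranges: [-3.08, 3.08], [-0.75, 2.2], [0.22, 2.44], [-1.43, 4.57], [0, 2.65], [-2.85, 2.85]. Speed limits (rad/s): [2.79, 2.79, 3.14, 3.14, 3.14, 3.14].

### API

Orientations are given as a unit quaternion [x, y, z, w].
In Python, from rig import robot, cams gives the robot as it stands.
- The arm moves only by the shell command python3 -m pendant 'ROWS' [FORCE]. ROWS is JSON, a list of rows, each an object with "jaw": the opening, from 0 (shut) to 1 (fully open); "linear": the shift along the tool's x, y, z in cm, a list of three; "twist": the turn about the tool's z in degrees. A call has 1 to 12 rows; each row shifts and turns the commanded pose from where the row before left it, along the tool's axes as they then stand; what a row does not reach is not made up. A row lasts 1/12 s, in which the tool goes at most 41.7 mm and 7.16 degrees, less where a joint would pass 70% of its speed; a pose out of reach is approached as far as the arm can. A call is refused whole if a number of a shift passes 4.17 or a number of a turn 7.16, either way. A call with a gripper value outside its range is refused whole. The fingers move at their own pace and stop on an object; FORCE is the grip in N (left out, the last holds). Time passes only in rows, so rows that do not move let the fingers close. It gives the time, the measured TCP pose, the force, the opening and the grip force at its end, in the units of the state.
- robot.get_obs(): the state, without advancing time (a new reading comes with each control period).
- cams.camera(name): name is "scene" or "top"; returns a dict with "color" (480x640x3 uint8, blue, green, red), "depth" (480x640 float32, m along the optical axis (not along the pixel's ray), 0 where there is no reading), "fov_y" (degrees; the focal length in pixels is half the picture's height over the tangent of half this angle, whatever the lens; pixels are square), "cx", "cy" (the principal point, pixels), "view" (4x4, takes a point from world to camera coordinates). Camera axes: x right, y down, z forward; pixel columns grow to the right and rows downward; lengths in m; the calibration is good to about 2 mm. A picture is of the moment at which its call begins.
- robot.hand_in(): hands the job in; it is judged then, once.
The state is a dict: "time": time; "q": joint angles; "joint_velocities": joint speeds; "joint_torque": joint torques, N m; "position": TCP position; "tool_rot": TCP orientation; "ft_force": force on the tool from outside, world axes, zero at the start; "moment": the same for the moment, N m; "grip_width": finger opening in m; "grip_force": force on a finger pad.
Only numpy, scipy, OpenCV 4.12 (cv2) and the standard library are available. Lean on these libraries where they do the work, as an engineer would, in place of code of your own. Each camera call takes 0.05 s, during which the arm holds its last target. There are 200 camera calls.

### The job

Pick up the short splined stub shaft with the flat tang and lower it into the upright slip sleeve in the bench stand so that every spline enters its own slot; then push it gently on down until its collar sits flush on the sleeve's rim, and let go. Never drop it or force it (70 N on the sleeve is too much), and leave the other parts on the bench where they are.

Things in the scene. Friction and masses are not known exactly. Their poses are not given: they have to be found in the camera images.
- stub: The loose bare-steel stub shaft, 102 mm tall, about 0.6 kg (+-20 %), standing upright on its nose. Origin: centre of the nose's underside, z up the shaft. Round pilot nose 39 mm across, 6 mm long with a 3 mm chamfer; splines z 6 to 44 mm; round collar 66 mm across, z 44 to 52 mm; shank 38 mm across to z 62 mm; flat tang on top, z 62 to 102 mm.
- stub_splines (a point): On the stub's axis at the lower ends of its splines, 6 mm above the stub's origin, axes as the stub. 8 straight splines, each 8 mm wide, 54 mm across the tips, 40 mm across the roots, evenly spaced at 45 degrees, one of them along +x. All are alike: any spline may enter any slot.
- stub_collar (a point): Centre of the underside of the stub's collar, 44 mm above the stub's origin, axes as the stub; it meets the sleeve's rim when the stub is home.
- stub_grip (a point): Middle of the stub's tang, 82 mm above the stub's origin, axes as the stub. The tang is 36 mm wide along x and 24 mm thick along y; grip it across the thickness.
- stand: The bench stand: dark steel base plate 130 (x) x 110 (y) x 12 mm, fixed to the bench, origin at the centre of its underside, z up. It carries the upright bare-steel slip sleeve, a tube 76 mm across, coaxial with the stand's z axis, rim 72 mm above the bench.
- sleeve_rim (a point): Centre of the sleeve's mouth at rim height; axes are the stand's. 8 inner lands, flush with the rim, 43 mm across their inner faces; between them 8 slots about 1 mm wider than a spline on each side, 57 mm across. The sleeve's angle in the stand is unknown, not reported: find the slots by feel or sight. It holds against light rubbing but turns stiffly (0.25 N m) if splines push it sideways.
- sleeve_plug (a point): Centre of the top of a sliding brass plug in the bore as it starts, 32 mm below the rim (fixed to the stand). The nose meets it with the collar 12 mm above the rim; the stub must push it down against a steady drag of about 10 N (the stub's weight helps, speed adds a little) until the collar lands on the rim, a hard stop. The plug does not spring back.
- shaft_a: a bystander; leave it where it is: dark shaft 120 mm tall standing on a 64 mm flange, splined end up. Origin: centre of underside
- shaft_b: a bystander; leave it where it is: shaft 115 mm tall standing on a 64 mm flange, blue cap on its upper end. Origin: centre of underside
- yoke: a bystander; leave it where it is: U-shaped steel weld yoke 60 x 70 x 62 mm with two upright ears. Origin: centre of underside
- cross: a bystander; leave it where it is: bearing cross lying flat, 86 mm across, 26 mm high. Origin: centre of underside
- carton: a bystander; leave it where it is: cardboard carton 90 x 160 x 70 mm. Origin: centre of underside
- bearing: a bystander; leave it where it is: plain steel ring 60 mm across, 16 mm high. Origin: centre of underside
- wrench: a bystander; leave it where it is: steel wrench 200 mm long lying flat. Origin: about mid-length
There are look-alikes about, which are no part of the job. Leave any red or turquoise look-alike of the stub alone.

How it is judged:
On the way, in this order (a step that is already met when the one before it is completed fails the run):
1. the stub is lifted clear of the bench in the gripper (height (world z) of stub above 0.03 m and contact force between the fingers and stub above 1 N), for 0.2 s.
2. still in the gripper, all splines have entered the slots: the collar is less than 30 mm but more than 3 mm above the rim, the stub on the sleeve's axis within 4 mm (z of stub_collar in the frame of sleeve_rim between 0.003 and 0.03 m and horizontal distance between stub_collar and sleeve_rim below 0.004 m and contact force between the fingers and stub above 1 N), for 0.1 s.
At the end, for the whole second after the job is handed in: The stub stands in the sleeve, its collar flush on the rim (within 2 mm in height, 4 mm sideways), upright within 0.05 rad, released and at rest (z of stub_collar in the frame of sleeve_rim below 0.002 m and horizontal distance between stub_collar and sleeve_rim below 0.004 m and angle between stub's own z axis and vertical below 0.05 rad and linear speed of stub below 0.01 m/s); the robot touches nothing.
It fails at once if the stub pressed or dropped on the sleeve or stand with more than 70 N (contact force between stub and stand above 70 N).
It fails at once if another part on the bench moved by more than 30 mm or knocked over (distance of any of shaft_a, shaft_b, yoke, cross, carton, bearing, wrench from where it was at the start of the episode above 0.03 m or angle between any of shaft_a, shaft_b, yoke's own z axis and vertical above 0.5 rad).
It also fails if it takes over 58 s, if anything falls off the work surface, if the arm or the gripper's body presses on something with over 40 N, if the wrist force passes 120 N, or if a joint passes its speed limit or range.

## Working session

There is one attempt and no reset: what is moved stays moved. The work goes in short steps, Python scripts to look and compute and a shell command to move; the robot and the scene stay as the last step left them, time stands still between calls to the robot, and variables do not carry over. Pictures are saved under pics/ and viewed, at most 10 in all, crops included, and the job is handed in when it is done.

```bash
mkdir -p pics; cat > h.py <<'E'
import numpy as np,cv2
from rig import robot,cams
def grab(n):
    c=cams.camera(n); c['f']=240/np.tan(np.radians(c['fov_y'])/2); c['inv']=np.linalg.inv(c['view']); return c
def pts(c):
    v,u=np.mgrid[:480,:640]; d=c['depth']
    P=np.stack([(u-c['cx'])/c['f']*d,(v-c['cy'])/c['f']*d,d,np.ones_like(d)],-1)
    return (P@c['inv'].T)[...,:3]
def ray(c,u,v,z):
    o=c['inv'][:3,3]; r=c['inv'][:3,:3]@np.array([(u-c['cx'])/c['f'],(v-c['cy'])/c['f'],1]); return o+r*(z-o[2])/r[2]
def pix(c,p):
    q=c['view']@np.append(p,1); return q[:2]/q[2]*c['f']+[c['cx'],c['cy']]
E
python3 - <<'E'
from h import *
for n in('scene','top'):
    c=grab(n); cv2.imwrite(f'pics/{n}0.png',c['color']); print(n,c['fov_y'],c['cx'],c['cy'],c['inv'][:3,3],c['inv'][:3,2],c['f'])
    np.savez(f'{n}0.npz',**c)
o=robot.get_obs();print({k:np.round(v,3) for k,v in o.items()})
E
```

```text
scene 44.25799151206644 329.4198603690687 245.06933499784344 [1.24160737 0.68028459 0.8184978 ] [-0.57453909 -0.54955268 -0.60654488] 590.1917107106522
top 44.6945485248031 323.4542119036773 233.61728090219663 [ 0.37133178 -0.00911305  1.21381877] [ 0.16292846 -0.001649   -0.98663651] 583.8079503658735
{'time': np.float64(0.1), 'q': array([ 1.127,  0.528,  1.434, -0.   ,  1.181, -0.179]), 'joint_velocities': array([ 0.001, -0.001, -0.004,  0.   , -0.001, -0.001]), 'joint_torque': array([ -0.   , -44.098, -17.715,   0.063,   0.053,  -0.   ]), 'position': array([0.163, 0.603, 0.239]), 'tool_rot': array([ 0.132,  0.991, -0.001, -0.   ]), 'ft_force': array([-0.017, -0.482,  0.188]), 'moment': array([-0.052,  0.004,  0.006]), 'grip_force': np.float64(0.0), 'grip_width': np.float64(0.087)}
```

View pics/scene0.png

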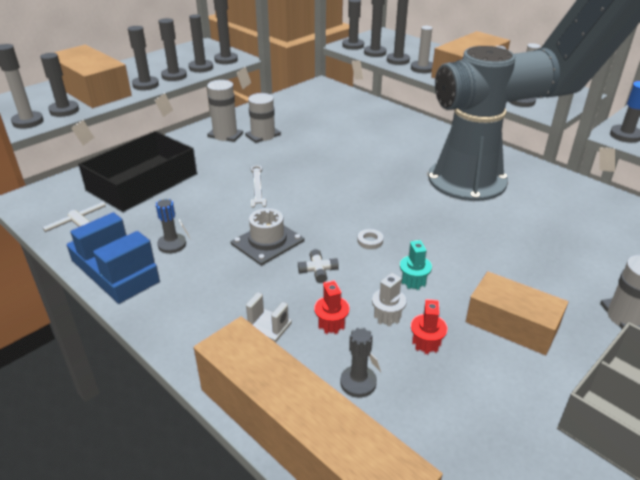

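View pics/top0.png

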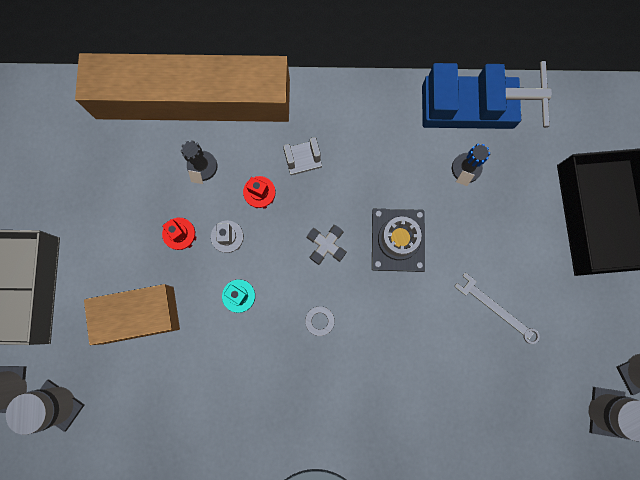

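The stub is the grey one at top (227,236) and scene (390,298), between the red and turquoise look-alikes. The sleeve is at top (402,236) and scene (266,225).

```bash
cat > m.py <<'E'
from h import *
c=dict(np.load('top0.npz')); s=dict(np.load('scene0.npz'))
P=pts(c);v,u=np.mgrid[:480,:640]
def loc(uc,vc,r): return (np.hypot(u-uc,v-vc)<r)
m=loc(227,236,20)
z=P[...,2]; print('heights',np.round(np.percentile(z[m],[5,30,60,90,99]),3))
t=m&(z>.09)&(z<.115)
xy=np.array([ray(c,a,b,.102)[:2] for a,b in zip(u[t],v[t])])
print('tang n',t.sum(),xy.mean(0)); R=cv2.minAreaRect((xy*1000).astype(np.float32)); B=cv2.boxPoints(R);print(R);print(B)
k=m&(z>.042)&(z<.06); xy=np.array([ray(c,a,b,.052)[:2] for a,b in zip(u[k],v[k])])
print('collar',cv2.minEnclosingCircle((xy*1000).astype(np.float32)))
m=loc(402,236,34); k=m&(z>.062)&(z<.082); xy=np.array([ray(c,a,b,.072)[:2] for a,b in zip(u[k],v[k])])
print('rim',k.sum(),cv2.minEnclosingCircle((xy*1000).astype(np.float32)), np.median(z[k]))
a=cv2.resize(c['color'][196:276,187:267],(400,400),interpolation=cv2.INTER_CUBIC)
b=cv2.resize(c['color'][196:276,362:442],(400,400),interpolation=cv2.INTER_CUBIC)
cv2.imwrite('pics/crop0.png',np.hstack([a,b]))
# rectified polar of the sleeve at rim plane
E
python3 m.py
```

```text
heights [-0.002  0.004  0.054  0.102  0.106]
tang n 249 [0.55496278 0.18298707]
((554.4727783203125, 182.90403747558594), (37.479251861572266, 23.19264793395996), 2.3109288215637207)
[[535.2808  193.7353 ]
 [536.216   170.56151]
 [573.66473 172.07277]
 [572.72955 195.24657]]
collar ((555.448974609375, 183.6606903076172), 33.304569244384766)
rim 647 ((559.5189819335938, -166.30194091796875), 38.47024154663086) 0.07213719517242567
```

View pics/crop0.png

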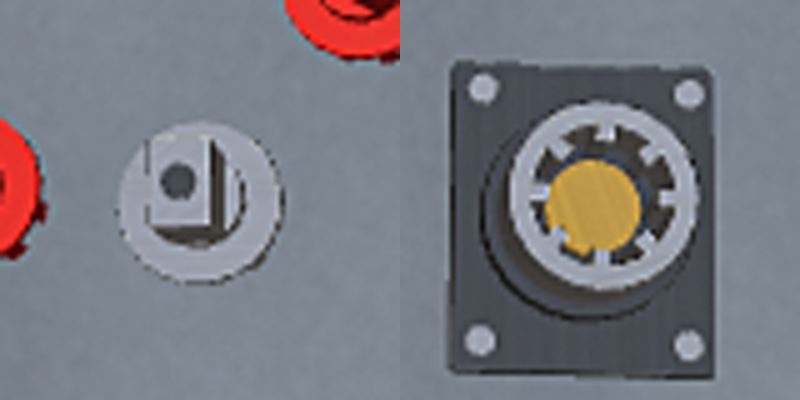

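The crop shows the stub tang long axis along world x, at about (0.555, 0.183). It also shows the sleeve's 8 light lands around the brass plug.

```bash
cat > slot.py <<'E'
from h import *
c=dict(np.load('top0.npz')); ctr=np.array([.5595,-.1663])
g=cv2.cvtColor(c['color'],cv2.COLOR_BGR2GRAY).astype(np.float32)
th=np.radians(np.arange(0,360,1))
# land faces at the rim plane
for r in(.023,.025,.027):
    uv=np.array([pix(c,[ctr[0]+r*np.cos(t),ctr[1]+r*np.sin(t),.072]) for t in th],np.float32)
    val=cv2.remap(g,uv[:,:1],uv[:,1:],cv2.INTER_LINEAR)[:,0]
    F=(val*np.exp(-8j*th)).mean(); print(r,'land deg mod45',np.degrees(np.angle(F))/8%45,abs(F),val.std())
E
python3 slot.py
python3 -m pendant '[{"jaw":0.6,"linear":[0,0,0],"twist":-5.8},{"jaw":0.6,"linear":[0,0,0],"twist":-5.8},{"jaw":0.6,"linear":[0,0,0],"twist":-5.9},{"jaw":0.6,"linear":[-2.1,-2.4,0],"twist":0},{"jaw":0.6,"linear":[-2.1,-2.4,0],"twist":0},{"jaw":0.6,"linear":[-2.1,-2.4,0],"twist":0},{"jaw":0.6,"linear":[-2.1,-2.4,0],"twist":0},{"jaw":0.6,"linear":[-2.1,-2.4,0],"twist":0},{"jaw":0.6,"linear":[-2.1,-2.4,0],"twist":0},{"jaw":0.6,"linear":[-2.1,-2.4,0],"twist":0},{"jaw":0.6,"linear":[-2.1,-2.4,0],"twist":0},{"jaw":0.6,"linear":[-2.1,-2.4,0],"twist":0}]' 30
```

```text
0.023 land deg mod45 2.918796000280462 18.146228721824166 40.94376
0.025 land deg mod45 2.589364022772882 28.17971711666736 47.172924
0.027 land deg mod45 2.401251350734053 25.123392920087863 44.280857
time: 1.1
position: [0.3617, 0.3936, 0.2393]
tool_rot: [-0.02, 1.0, -0.0, -0.0]
ft_force: [-0.5, -1.3, 0.8]
grip_width: 0.0522
grip_force: 0.0
```

```bash
python3 -m pendant '[{"jaw":0.6,"linear":[-2.3,-2.7,0],"twist":0},{"jaw":0.6,"linear":[-2.3,-2.7,0],"twist":0},{"jaw":0.6,"linear":[-2.3,-2.7,0],"twist":0},{"jaw":0.6,"linear":[-2.3,-2.7,0],"twist":0},{"jaw":0.6,"linear":[-2.3,-2.7,0],"twist":0},{"jaw":0.6,"linear":[-2.3,-2.7,0],"twist":0},{"jaw":0.6,"linear":[-2.3,-2.7,0],"twist":0},{"jaw":0.6,"linear":[-2.3,-2.7,0],"twist":0},{"jaw":0.6,"linear":[0,0,3],"twist":0},{"jaw":0.6,"linear":[0,0,3],"twist":0},{"jaw":0.6,"linear":[0,0,3],"twist":0},{"jaw":0.6,"linear":[0,0,0],"twist":0}]'
```

```text
time: 2.1
position: [0.5494, 0.1855, 0.1437]
tool_rot: [-0.02, 1.0, -0.001, -0.006]
ft_force: [-0.7, 0.3, -0.3]
grip_width: 0.0523
grip_force: 0.0
```

```bash
python3 -m pendant '[{"jaw":0.6,"linear":[0,0,0],"twist":0},{"jaw":0.6,"linear":[0,0,0],"twist":0}]'; python3 - <<'E'
from h import *
s=grab('scene');cv2.imwrite('pics/s1.png',cv2.resize(s['color'][190:350,290:490],(800,640))[:600])
E
```

```text
time: 2.27
position: [0.5545, 0.187, 0.1505]
tool_rot: [-0.02, 1.0, 0.0, 0.001]
ft_force: [0.4, 0.2, 0.7]
grip_width: 0.0524
grip_force: 0.0
```

View pics/s1.png

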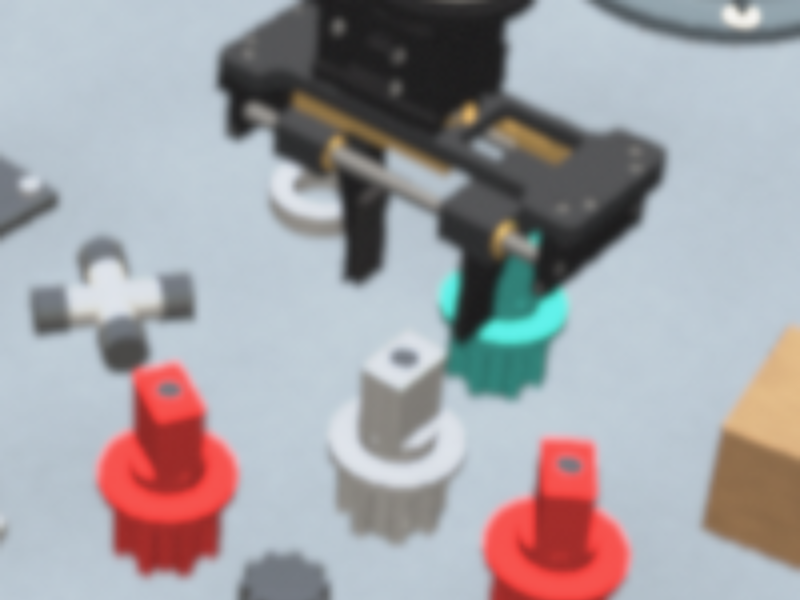

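The fingers straddle the grey tang (crop 400,360), and the neighbours are clear of them. Next I descend and grip.

```bash
python3 -m pendant '[{"jaw":0.6,"linear":[-0.05,-0.37,0],"twist":0},{"jaw":0.6,"linear":[0,0,1.5],"twist":0},{"jaw":0.6,"linear":[0,0,1.5],"twist":0},{"jaw":0.6,"linear":[0,0,1.5],"twist":0},{"jaw":0.6,"linear":[0,0,1.5],"twist":0},{"jaw":0.6,"linear":[0,0,1],"twist":0},{"jaw":0.6,"linear":[0,0,0],"twist":0},{"jaw":0.6,"linear":[0,0,0],"twist":0},{"jaw":0.6,"linear":[0,0,0],"twist":0}]'
python3 -m pendant '[{"jaw":0.1,"linear":[0,0,0],"twist":0},{"jaw":0.1,"linear":[0,0,0],"twist":0},{"jaw":0.1,"linear":[0,0,0],"twist":0},{"jaw":0.1,"linear":[0,0,0],"twist":0},{"jaw":0.1,"linear":[0,0,0],"twist":0},{"jaw":0.1,"linear":[0,0,0],"twist":0},{"jaw":0.1,"linear":[0,0,0],"twist":0},{"jaw":0.1,"linear":[0,0,0],"twist":0}]' 45
```

```text
time: 3.07
position: [0.5553, 0.1832, 0.0807]
tool_rot: [-0.02, 1.0, 0.0, 0.001]
ft_force: [-0.7, -0.0, 0.3]
grip_width: 0.0522
grip_force: 0.0
time: 3.73
position: [0.5554, 0.184, 0.0808]
tool_rot: [-0.02, 1.0, 0.001, 0.001]
ft_force: [0.0, 3.9, 6.5]
grip_width: 0.0236
grip_force: 44.8
```

```bash
python3 -m pendant '[{"jaw":0.1,"linear":[0,0,-0.5],"twist":0},{"jaw":0.1,"linear":[0,0,-1],"twist":0},{"jaw":0.1,"linear":[0,0,-1.5],"twist":0},{"jaw":0.1,"linear":[0,0,-1.5],"twist":0},{"jaw":0.1,"linear":[0,0,-1.5],"twist":0},{"jaw":0.1,"linear":[0,0,-1.5],"twist":0},{"jaw":0.1,"linear":[0,0,-1.5],"twist":0},{"jaw":0.1,"linear":[0,0,-1.5],"twist":0},{"jaw":0.1,"linear":[0,0,-1.5],"twist":0},{"jaw":0.1,"linear":[0,0,-1],"twist":0},{"jaw":0.1,"linear":[0,0,0],"twist":0},{"jaw":0.1,"linear":[0,0,0],"twist":0}]'
python3 - <<'E'
from h import *
o=robot.get_obs();print(np.round(o['q'],3),o['position'],o['ft_force'])
E
```

```text
time: 4.73
position: [0.5541, 0.1828, 0.2095]
tool_rot: [-0.02, 1.0, -0.0, -0.0]
ft_force: [0.7, 0.5, -5.2]
grip_width: 0.0237
grip_force: 44.8
[ 0.127  0.508  1.57  -0.     1.064 -1.484] [0.55410426 0.18279309 0.20953545] [ 0.73070623  0.49868471 -5.15780475]
```

```bash
python3 -m pendant '[{"jaw":0.1,"linear":[0,-1.4,0],"twist":0},{"jaw":0.1,"linear":[0.1,-2.5,0],"twist":0},{"jaw":0.1,"linear":[0.1,-3.2,0],"twist":0},{"jaw":0.1,"linear":[0.1,-3.4,0],"twist":0},{"jaw":0.1,"linear":[0.1,-3.4,0],"twist":0},{"jaw":0.1,"linear":[0.1,-3.4,0],"twist":0},{"jaw":0.1,"linear":[0.1,-3.4,0],"twist":0},{"jaw":0.1,"linear":[0.1,-3.4,0],"twist":0},{"jaw":0.1,"linear":[0.1,-3.4,0],"twist":0},{"jaw":0.1,"linear":[0.06,-3.2,0],"twist":0},{"jaw":0.1,"linear":[0,-2.5,0],"twist":0},{"jaw":0.1,"linear":[0,-1.5,0],"twist":0}]'
python3 -m pendant '[{"jaw":0.1,"linear":[0,0,0],"twist":4.4},{"jaw":0.1,"linear":[0,0,0],"twist":4.4},{"jaw":0.1,"linear":[0,0,0],"twist":4.4},{"jaw":0.1,"linear":[0,0,0],"twist":4.4},{"jaw":0.1,"linear":[0,0,0],"twist":4.6},{"jaw":0.1,"linear":[0,0,0],"twist":0},{"jaw":0.1,"linear":[0,0,0],"twist":0},{"jaw":0.1,"linear":[0,0,0],"twist":0}]'
python3 - <<'E'
from h import *
o=robot.get_obs();print(np.round(o['q'],3),o['position'],o['tool_rot'],o['ft_force'],o['moment'])
s=grab('scene');np.savez('s2.npz',**s);cv2.imwrite('pics/s2.png',cv2.resize(s['color'][120:280,180:380],(750,600),interpolation=cv2.INTER_CUBIC))
# collar bottom/axis sanity: stub depth points
P=pts(s)
z=P[...,2]; m=(abs(P[...,0]-.56)<.05)&(abs(P[...,1]+.166)<.05)
k=m&(z>.176)&(z<.18); print(k.sum())
E
```

```text
time: 5.73
position: [0.559, -0.1678, 0.2082]
tool_rot: [-0.019, 1.0, -0.0, -0.001]
ft_force: [0.1, 0.4, -5.9]
grip_width: 0.0236
grip_force: 44.8
time: 6.4
position: [0.5595, -0.1637, 0.209]
tool_rot: [0.172, 0.985, 0.0, -0.001]
ft_force: [0.6, 1.0, -5.7]
grip_width: 0.0235
grip_force: 44.8
[-0.476  0.508  1.571  0.     1.064 -1.702] [ 0.55949126 -0.16366322  0.20898636] [ 1.71549493e-01  9.85175228e-01  2.21643124e-04 -7.01164770e-04] [ 0.58131337  0.96779851 -5.72510669] [-0.00219601  0.03622525 -0.04756616]
94
```

View pics/s2.png

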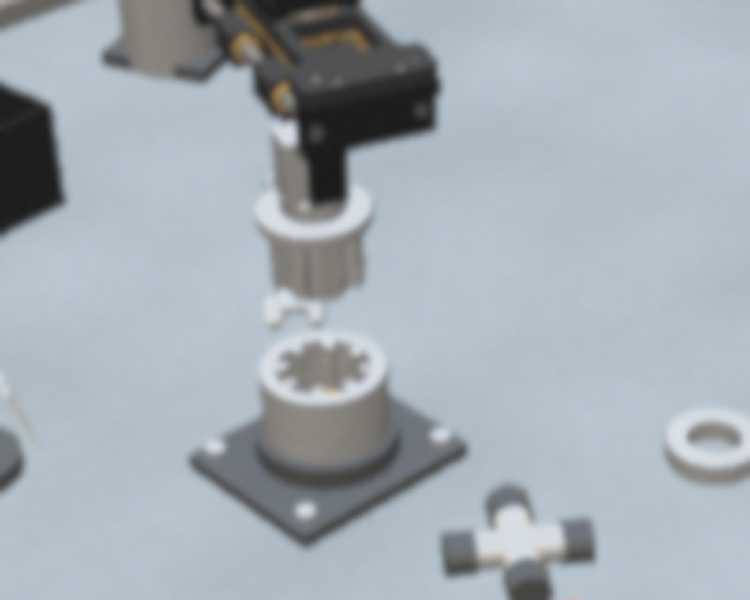

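The stub hangs upright above the sleeve: collar about (313,213), rim about (322,367) in the crop. I check the offset between them in this same view.

```bash
python3 - <<'E'
from h import *
from scipy.optimize import least_squares
s=dict(np.load('s2.npz'));P=pts(s);z=P[...,2]
v,u=np.mgrid[:480,:640]
def circ(h,c0,R,tol=.005):
    d=np.hypot(P[...,0]-c0[0],P[...,1]-c0[1])
    m=((abs(z-h)<tol)&(d<R+.008)).astype(np.uint8)
    cs=max(cv2.findContours(m,0,cv2.CHAIN_APPROX_NONE)[0],key=cv2.contourArea)[:,0]
    xy=np.array([ray(s,a,b,h)[:2] for a,b in cs])
    f=least_squares(lambda p:np.hypot(*(xy-p).T)-R-.0006*0,c0,loss='cauchy',f_scale=.0008)
    e=np.hypot(*(xy-f.x).T)-R
    print(h,len(xy),f.x,'inl',(abs(e)<.0015).sum(),cv2.minEnclosingCircle((xy*1000).astype(np.float32)))
circ(.072,np.array([.5595,-.1663]),.038)
circ(.180,np.array([.5595,-.164]),.033)
# land angle in the scene view
g=cv2.cvtColor(s['color'],cv2.COLOR_BGR2GRAY).astype(np.float32);th=np.radians(np.arange(360))
c=dict(np.load('top0.npz'))
E
```

```text
0.072 86 [ 0.56404543 -0.16319104] inl 56 ((565.415771484375, -162.12754821777344), 41.736122131347656)
0.18 83 [ 0.56467472 -0.16085381] inl 37 ((565.1885986328125, -160.5909423828125), 37.55656433105469)
```

Both views agree that the stub is 2.5 mm too far toward +y. The correction is tool (-0.08, -0.24) cm, then a descent to just above the rim.

```bash
python3 -m pendant '[{"jaw":0.1,"linear":[-0.08,-0.24,0],"twist":0},{"jaw":0.1,"linear":[0,0,1],"twist":0},{"jaw":0.1,"linear":[0,0,1],"twist":0},{"jaw":0.1,"linear":[0,0,1],"twist":0},{"jaw":0.1,"linear":[0,0,1],"twist":0},{"jaw":0.1,"linear":[0,0,0.5],"twist":0},{"jaw":0.1,"linear":[0,0,0],"twist":0},{"jaw":0.1,"linear":[0,0,0],"twist":0},{"jaw":0.1,"linear":[0,0,0],"twist":0}]'
```

```text
time: 7.2
position: [0.5603, -0.1667, 0.1648]
tool_rot: [0.173, 0.985, -0.0, 0.0]
ft_force: [-1.1, 0.5, -4.0]
grip_width: 0.0235
grip_force: 44.8
```

```bash
python3 -m pendant '[{"jaw":0.1,"linear":[-0.05,0,0.5],"twist":0},{"jaw":0.1,"linear":[0,0,0.5],"twist":0},{"jaw":0.1,"linear":[0,0,0.2],"twist":0},{"jaw":0.1,"linear":[0,0,0.2],"twist":0},{"jaw":0.1,"linear":[0,0,0.2],"twist":0},{"jaw":0.1,"linear":[0,0,0],"twist":0},{"jaw":0.1,"linear":[0,0,0],"twist":0}]'
python3 -m pendant '[{"jaw":0.1,"linear":[0,0,0.1],"twist":0},{"jaw":0.1,"linear":[0,0,0.1],"twist":0},{"jaw":0.1,"linear":[0,0,0.1],"twist":0},{"jaw":0.1,"linear":[0,0,0],"twist":0},{"jaw":0.1,"linear":[0,0,0],"twist":0}]'
```

```text
time: 7.78
position: [0.5603, -0.1667, 0.1484]
tool_rot: [0.173, 0.985, 0.0, -0.0]
ft_force: [-0.4, -0.5, -5.4]
grip_width: 0.0236
grip_force: 44.8
time: 8.2
position: [0.5606, -0.1666, 0.1467]
tool_rot: [0.173, 0.985, -0.0, 0.0]
ft_force: [-2.3, 3.3, 4.5]
grip_width: 0.0235
grip_force: 44.8
```

```bash
python3 - <<'E'
from h import *
o=robot.get_obs();print(o['position'],o['ft_force'],o['moment'])
s=grab('scene');np.savez('s3.npz',**s);cv2.imwrite('pics/s3.png',cv2.resize(s['color'][170:250,220:320],(750,600),interpolation=cv2.INTER_CUBIC))
E
```

```text
[ 0.5605657  -0.16663589  0.14667932] [-2.25051774  3.34267589  4.52455276] [ 0.27820662  0.42204528 -0.03127412]
```

View pics/s3.png

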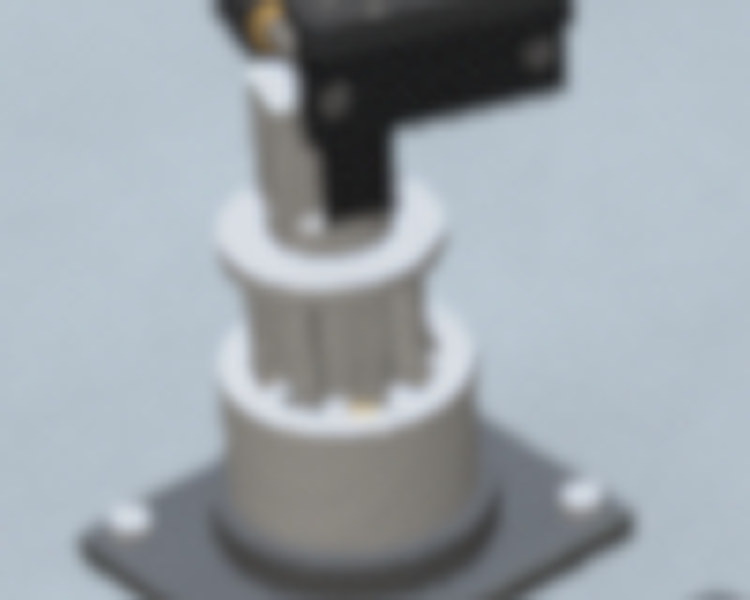

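The stub seems to sit left of the rim centre (collar x≈330, rim x≈347), which agrees with the lateral force (-x,+y). I'll measure it.

```bash
python3 - <<'E'
from h import *
s=dict(np.load('s3.npz'))
g=cv2.cvtColor(s['color'],cv2.COLOR_BGR2GRAY)
# left/right extents of collar top edge and rim edge as rays: subpixel via depth mask
P=pts(s);z=P[...,2]
r=s['inv'][:3,0]; print('right',r)
c=np.array([.5603,-.1667])
for h,R in((.118,.033),(.072,.038),(.040,.038)):
    p0=pix(s,[*c,h]); m=(np.hypot(P[...,0]-c[0],P[...,1]-c[1])<.055)&(abs(z-h)<.012)&(P[...,2]>.02)
    rows=range(int(p0[1])-6,int(p0[1])+22,3)
    print(h,'pred',np.round(p0,1))
    for v in rows:
        w=np.where(m[v])[0]
        if len(w): print('  ',v,w.min(),w.max(),(w.min()+w.max())/2)
E
```

```text
right [-0.69617976  0.71781006  0.00908102]
0.118 pred [264.9 199.8]
   196 252 277 264.5
   199 249 278 263.5
   202 249 278 263.5
   205 250 278 264.0
   208 252 274 263.0
   211 258 269 263.5
0.072 pred [266.1 217.2]
   211 277 278 277.5
   214 251 281 266.0
   217 250 282 266.0
   220 249 282 265.5
   223 250 283 266.5
   226 250 281 265.5
   229 253 277 265.0
   232 260 269 264.5
0.04 pred [266.9 228.9]
   222 271 271 271.0
   225 262 267 264.5
   228 283 283 283.0
   231 249 285 267.0
   234 249 284 266.5
   237 248 285 266.5
   240 250 281 265.5
   243 254 278 266.0
   246 265 265 265.0
```

```bash
python3 -m pendant '[{"jaw":0.1,"linear":[0,0,-0.3],"twist":0},{"jaw":0.1,"linear":[0.14,0.08,0],"twist":0},{"jaw":0.1,"linear":[0,0,0.1],"twist":0},{"jaw":0.1,"linear":[0,0,0.1],"twist":0},{"jaw":0.1,"linear":[0,0,0.1],"twist":0},{"jaw":0.1,"linear":[0,0,0.05],"twist":0},{"jaw":0.1,"linear":[0,0,0.05],"twist":0},{"jaw":0.1,"linear":[0,0,0],"twist":0},{"jaw":0.1,"linear":[0,0,0],"twist":0}]'; python3 -c "
from h import *
o=robot.get_obs();print(o['position'],o['ft_force'],o['moment'])"
```

```text
time: 9.0
position: [0.5595, -0.1656, 0.1461]
tool_rot: [0.173, 0.985, -0.0, 0.0]
ft_force: [-1.9, 0.8, 8.2]
grip_width: 0.0236
grip_force: 44.9
[ 0.55948079 -0.16562972  0.14609061] [-1.8966583   0.80447654  8.22729969] [ 0.35441629  0.62406705 -0.00082752]
```

```bash
for i in 1; do :; done
python3 -m pendant '[{"jaw":0.1,"linear":[0,0,0],"twist":1.2},{"jaw":0.1,"linear":[0,0,0],"twist":0},{"jaw":0.1,"linear":[0,0,0],"twist":0}]'
python3 -m pendant '[{"jaw":0.1,"linear":[0,0,0],"twist":1.2},{"jaw":0.1,"linear":[0,0,0],"twist":0},{"jaw":0.1,"linear":[0,0,0],"twist":0}]'
python3 -m pendant '[{"jaw":0.1,"linear":[0,0,0],"twist":1.2},{"jaw":0.1,"linear":[0,0,0],"twist":0},{"jaw":0.1,"linear":[0,0,0],"twist":0}]'
python3 -c "
from h import *
o=robot.get_obs();print(o['position'],o['ft_force'],o['moment'])"
```

```text
time: 9.25
position: [0.5596, -0.1657, 0.1459]
tool_rot: [0.183, 0.983, -0.0, 0.0]
ft_force: [-2.4, -0.0, 6.9]
grip_width: 0.0235
grip_force: 44.9
time: 9.5
position: [0.5596, -0.1652, 0.1446]
tool_rot: [0.193, 0.981, 0.0, 0.001]
ft_force: [0.8, 0.8, -4.3]
grip_width: 0.0236
grip_force: 44.9
time: 9.75
position: [0.5594, -0.1653, 0.1438]
tool_rot: [0.204, 0.979, 0.0, -0.0]
ft_force: [1.1, 0.9, -4.7]
grip_width: 0.0237
grip_force: 44.9
[ 0.55939006 -0.16529313  0.14381134] [ 1.10228637  0.88285524 -4.73492707] [ 0.32451023 -0.33264362  0.01286872]
```

It dropped in: forces are back to the hanging weight and the splines are 3 mm inside. I continue down.

```bash
python3 -m pendant '[{"jaw":0.1,"linear":[0,0,0.1],"twist":0},{"jaw":0.1,"linear":[0,0,0.2],"twist":0},{"jaw":0.1,"linear":[0,0,0.2],"twist":0},{"jaw":0.1,"linear":[0,0,0.2],"twist":0},{"jaw":0.1,"linear":[0,0,0],"twist":0},{"jaw":0.1,"linear":[0,0,0],"twist":0}]'; python3 -c "
from h import *
o=robot.get_obs();print(o['position'],o['ft_force'],o['moment'])"
```

```text
time: 10.25
position: [0.5594, -0.1652, 0.1371]
tool_rot: [0.204, 0.979, 0.0, -0.0]
ft_force: [2.8, 2.8, -6.3]
grip_width: 0.0239
grip_force: 44.9
[ 0.55939373 -0.16521173  0.1370671 ] [ 2.8281266   2.75073326 -6.34417183] [ 0.61399854 -0.6341916  -0.03833608]
```

```bash
python3 -m pendant '[{"jaw":0.1,"linear":[-0.04,0.09,0],"twist":0},{"jaw":0.1,"linear":[0,0,0],"twist":0},{"jaw":0.1,"linear":[0,0,0.1],"twist":0},{"jaw":0.1,"linear":[0,0,0.1],"twist":0},{"jaw":0.1,"linear":[0,0,0.1],"twist":0},{"jaw":0.1,"linear":[0,0,0],"twist":0},{"jaw":0.1,"linear":[0,0,0],"twist":0}]'; python3 -c "
from h import *
o=robot.get_obs();print(o['position'],o['ft_force'],o['moment'])"
```

```text
time: 10.83
position: [0.5598, -0.165, 0.1344]
tool_rot: [0.203, 0.979, -0.0, -0.0]
ft_force: [0.2, 1.6, -5.3]
grip_width: 0.0238
grip_force: 44.9
[ 0.55975214 -0.16495556  0.13441714] [ 0.17631111  1.6158629  -5.3150149 ] [ 0.08317766 -0.04014101 -0.04554947]
```

Side forces are relieved. I go down to just above the plug (TCP about 0.121) and into first contact.

```bash
python3 -m pendant '[{"jaw":0.1,"linear":[0,0.04,0.15],"twist":0},{"jaw":0.1,"linear":[0,0,0.15],"twist":0},{"jaw":0.1,"linear":[0,0,0.15],"twist":0},{"jaw":0.1,"linear":[0,0,0.15],"twist":0},{"jaw":0.1,"linear":[0,0,0.15],"twist":0},{"jaw":0.1,"linear":[0,0,0.15],"twist":0},{"jaw":0.1,"linear":[0,0,0.15],"twist":0},{"jaw":0.1,"linear":[0,0,0.15],"twist":0},{"jaw":0.1,"linear":[0,0,0],"twist":0},{"jaw":0.1,"linear":[0,0,0],"twist":0}]'; python3 -c "
from h import *
o=robot.get_obs();print(o['position'],o['ft_force'],o['moment'])"
```

```text
time: 11.67
position: [0.5601, -0.1644, 0.1224]
tool_rot: [0.203, 0.979, 0.0, -0.0]
ft_force: [0.0, 0.4, -5.9]
grip_width: 0.0235
grip_force: 44.8
[ 0.56011341 -0.1644166   0.12242377] [ 0.02504513  0.40199591 -5.9391149 ] [-0.02398557 -0.0054856   0.00258388]
```

```bash
python3 -m pendant '[{"jaw":0.1,"linear":[0,0,0.1],"twist":0},{"jaw":0.1,"linear":[0,0,0.1],"twist":0},{"jaw":0.1,"linear":[0,0,0.1],"twist":0},{"jaw":0.1,"linear":[0,0,0.1],"twist":0},{"jaw":0.1,"linear":[0,0,0.1],"twist":0},{"jaw":0.1,"linear":[0,0,0.1],"twist":0},{"jaw":0.1,"linear":[0,0,0],"twist":0},{"jaw":0.1,"linear":[0,0,0],"twist":0}]';python3 -m pendant '[{"jaw":0.1,"linear":[0,0,0.1],"twist":0},{"jaw":0.1,"linear":[0,0,0.1],"twist":0},{"jaw":0.1,"linear":[0,0,0.1],"twist":0},{"jaw":0.1,"linear":[0,0,0.1],"twist":0},{"jaw":0.1,"linear":[0,0,0.1],"twist":0},{"jaw":0.1,"linear":[0,0,0],"twist":0},{"jaw":0.1,"linear":[0,0,0],"twist":0}]'
```

```text
time: 12.33
position: [0.5603, -0.1645, 0.1168]
tool_rot: [0.203, 0.979, -0.0, 0.0]
ft_force: [-1.5, 1.1, 4.3]
grip_width: 0.0239
grip_force: 44.8
time: 12.92
position: [0.5603, -0.1645, 0.1113]
tool_rot: [0.203, 0.979, 0.0, 0.0]
ft_force: [-1.4, 0.8, 1.3]
grip_width: 0.0234
grip_force: 44.8
```

```bash
python3 -m pendant '[{"jaw":0.1,"linear":[0,0,0.05],"twist":0},{"jaw":0.1,"linear":[0,0,0.05],"twist":0},{"jaw":0.1,"linear":[0,0,0.05],"twist":0},{"jaw":0.1,"linear":[0,0,0],"twist":0},{"jaw":0.1,"linear":[0,0,0],"twist":0}]';python3 -m pendant '[{"jaw":0.1,"linear":[0,0,0.05],"twist":0},{"jaw":0.1,"linear":[0,0,0.05],"twist":0},{"jaw":0.1,"linear":[0,0,0],"twist":0},{"jaw":0.1,"linear":[0,0,0],"twist":0}]'
```

```text
time: 13.33
position: [0.5603, -0.1645, 0.1101]
tool_rot: [0.203, 0.979, -0.0, 0.0]
ft_force: [-1.0, 1.3, 4.3]
grip_width: 0.0238
grip_force: 44.8
time: 13.67
position: [0.5603, -0.1645, 0.109]
tool_rot: [0.203, 0.979, -0.0, 0.0]
ft_force: [-0.9, 0.7, 4.1]
grip_width: 0.0239
grip_force: 44.8
```

```bash
python3 -m pendant '[{"jaw":0.1,"linear":[0,0,0.05],"twist":0},{"jaw":0.1,"linear":[0,0,0],"twist":0},{"jaw":0.1,"linear":[0,0,0],"twist":0}]';python3 -m pendant '[{"jaw":0.1,"linear":[0,0,0.05],"twist":0},{"jaw":0.1,"linear":[0,0,0],"twist":0},{"jaw":0.1,"linear":[0,0,0],"twist":0}]'
```

```text
time: 13.92
position: [0.5603, -0.1645, 0.1089]
tool_rot: [0.203, 0.979, -0.0, 0.0]
ft_force: [-2.1, 1.0, 6.0]
grip_width: 0.0235
grip_force: 44.8
time: 14.17
position: [0.5603, -0.1645, 0.1089]
tool_rot: [0.203, 0.979, -0.0, 0.0]
ft_force: [-3.0, 2.4, 9.7]
grip_width: 0.0231
grip_force: 44.8
```

The motion has stopped at .1089, the predicted home height, and the force is rising. One more small nudge to confirm, then release.

```bash
python3 -m pendant '[{"jaw":0.1,"linear":[0,0,0.05],"twist":0},{"jaw":0.1,"linear":[0,0,0],"twist":0},{"jaw":0.1,"linear":[0,0,0],"twist":0}]';python3 -m pendant '[{"jaw":0.6,"linear":[0,0,-0.1],"twist":0},{"jaw":0.6,"linear":[0,0,0],"twist":0},{"jaw":0.6,"linear":[0,0,0],"twist":0},{"jaw":0.6,"linear":[0,0,0],"twist":0},{"jaw":0.6,"linear":[0,0,0],"twist":0},{"jaw":0.6,"linear":[0,0,0],"twist":0}]'
```

```text
time: 14.42
position: [0.5603, -0.1645, 0.1089]
tool_rot: [0.203, 0.979, -0.0, 0.0]
ft_force: [-3.2, 2.1, 12.4]
grip_width: 0.0239
grip_force: 44.8
time: 14.92
position: [0.5599, -0.1643, 0.108]
tool_rot: [0.203, 0.979, 0.0, -0.0]
ft_force: [0.9, 0.7, 0.7]
grip_width: 0.0503
grip_force: 0.0
```

```bash
python3 -m pendant '[{"jaw":0.6,"linear":[0,0,-1],"twist":0},{"jaw":0.6,"linear":[0,0,-2],"twist":0},{"jaw":0.6,"linear":[0,0,-2],"twist":0},{"jaw":0.6,"linear":[0,0,-2],"twist":0},{"jaw":0.6,"linear":[0,0,-2],"twist":0},{"jaw":0.6,"linear":[0,0,-2],"twist":0},{"jaw":0.6,"linear":[0,0,0],"twist":0},{"jaw":0.6,"linear":[0,0,0],"twist":0},{"jaw":0.6,"linear":[0,0,0],"twist":0}]'; python3 - <<'E'
from h import *
s=grab('scene');cv2.imwrite('pics/s4.png',cv2.resize(s['color'][140:260,200:350],(750,600),interpolation=cv2.INTER_CUBIC))
P=pts(s);d=np.hypot(P[...,0]-.562,P[...,1]+.163);z=P[...,2]
print('collar top z (want .080)',np.median(z[(d>.025)&(d<.032)&(z>.06)&(z<.1)]))
E
```

```text
time: 15.67
position: [0.5596, -0.1642, 0.2181]
tool_rot: [0.203, 0.979, 0.0, -0.001]
ft_force: [-0.2, 0.2, 0.4]
grip_width: 0.0523
grip_force: 0.0
collar top z (want .080) 0.07944840591361912
```

View pics/s4.png

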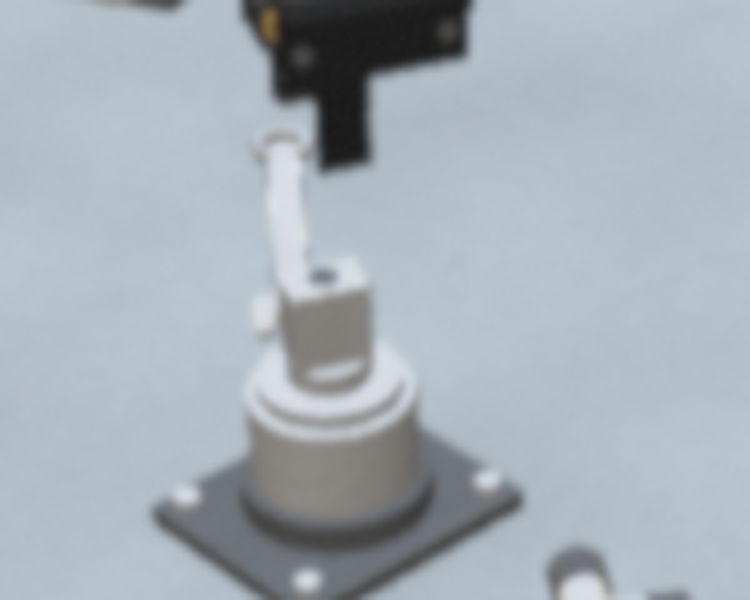

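The stub stands upright in the sleeve with its collar on the rim (crop 330,390), its top face measured at 79.4 mm against 80. The gripper is clear above it.

```bash
python3 -c "
from rig import robot
print(robot.hand_in())"
```

```text
the job is handed in; nothing more can be done
None
```

The stub is seated in the sleeve with its collar flush on the rim and released, and the job is handed in at about 16 s on the robot's clock; the hand-in call returned no verdict.

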